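# Stroke the socket flaps of a bench unit shut

## Robot

A 6-joint arm with a two-finger parallel gripper is mounted at the origin on the work surface. World frame = base frame: x ahead of the robot, y to its left, z up, the work surface at z = 0. Lengths are in m, angles in rad, forces in N, time in s.
With the tool pointing down it reaches from about 0.375 to 0.975 m from the base axis. Payload 3.8 kg.
Tool frame: the origin (TCP) lies on the centre line of the jaws, within the pads' length; the fingertips stand 14 mm ahead of it and the grasp point (between the pads) lies 5 mm behind it; x points along the fingers, y is the direction in which the jaws open and shut, and the axes are right-handed (so a half turn about x gives the same grasp; the last joint's range is limited). The gripper opens to 85 mm and grips with 20 to 120 N. Pads are 22 mm wide; open, the fingers measure 114 mm over their backs; the gripper's body (76 mm by 85 mm) begins 54 mm behind the grasp point. The pads swing forward as they close: fully open they stand 13 mm farther back than shut.
Start: joints at [-0.037, 0.264, 1.604, -0, 1.274, -0.037], TCP at [0.675, -0, 0.245] pointing down, gripper open.
Joint ranges: [-2.63, 2.63], [-0.94, 2.18], [0.31, 2.57], [-1.31, 4.45], [0, 2.66], [-2.55, 2.55]. Speed limits (rad/s): [2.57, 2.57, 3.14, 3.14, 3.14, 3.14].

## Interface

Orientations are given as a rotation vector (axis times angle).
In Python, from workcell import bot gives the robot as it stands.
- The arm moves only by the shell command python3 -m creep 'ROWS' [FORCE]. ROWS is JSON, a list of rows, each an object with "grip": the finger opening in cm, from 0 to 8.54; "dp": the shift along the tool's x, y, z in cm, a list of three; "rotation": the turn, a rotation vector about the tool's x, y, z in rad, a list of three. A call has 1 to 5 rows; each row is the pose to reach, as a shift and turn from the pose commanded when the call began, along the tool's axes at that moment; what a row does not reach only later rows make up. A row lasts 1/12 s, in which the tool goes at most 41.7 mm and 7.16 degrees, less where a joint would pass 70% of its speed; a pose out of reach is approached as far as the arm can. A call with a gripper value outside its range is refused whole. The fingers move at their own pace and stop on an object; FORCE is the grip in N (left out, the last holds). Time passes only in rows, so rows that repeat a pose let the fingers close. It gives the time, the measured TCP pose, the force and the opening at its end, in the units of the state.
- bot.read_state(): the state, without advancing time (a new reading comes with each control period).
- bot.read_camera(name): name is "scene" or "side" or "wrist"; returns (picture, depth): 384x512x3 uint8, red, green, blue; 384x512 float32, m along the optical axis (not along the pixel's ray), 0 where there is no reading.
- bot.get_calibration(name): a dict with "fx", "fy", "cx", "cy" (pixels), "rvec" (rotation vector, rad) and "tvec" (3), from world to camera coordinates, as OpenCV has them. Camera axes: x right, y down, z forward; pixel columns grow to the right and rows downward; lengths in m; the calibration is good to about 2 mm. The wrist camera is an equidistant fisheye: a pixel r from the principal point sees the ray r / f radians off the axis. A picture is of the moment at which its call begins: read the wrist's pose just before it. get_calibration takes no time and is no camera call; for the wrist camera it gives the pose at the moment of the call.
- bot.finish_job(): hands the job in, once; it reports no verdict.
The state is a dict: "time": time; "q": joint angles; "joint_vel": joint speeds; "joint_torque": joint torques, N m; "tool_pos": TCP position; "tcp_rot": TCP orientation; "wrist_force": force on the tool from outside, world axes, zero at the start; "torque": the same for the moment, N m; "width": opening from 0.0 (shut) to 1.0 (fully open).
Only numpy, scipy, OpenCV 4.12 (cv2) and the standard library are available. Lean on these libraries where they do the work, as an engineer would, in place of code of your own. Each camera call takes 0.05 s, during which the arm holds its last target.

## Task

The row of six hinged dust flaps on top of the patch unit stands open. Starting at the control-knob end, run a fingertip lightly along the curved row so that it strokes the flaps down flat shut one after another, the last one too. Do not lift, tip, shove or press hard on the unit, leave the loose things around and on it alone, and finish clear of everything.

Things in the scene. Friction and masses are not known exactly. Their poses are not given: they have to be found in the camera images.
- unit: patch unit: white box 250 x 300 x 70 mm high, aluminium top face, about 2 kg, loose on the bench. Origin at its underside, under the centre of the arc of flaps; z up; the box spans x -100..150, y -150..150 mm, top face z = 70 mm. Middles of flaps 1 to 6 lie on a 115 mm radius about the origin, at -75, -45, -15, 15, 45, 75 degrees from +x towards +y.
- knob (a point): centre of the top of the fixed black control knob (36 mm across, 18 mm high) on the unit's face, beyond the flap 1 end of the row, at x -60, y -86 mm in the unit's frame
- seat1 (a point): fixed point on the unit: where the middle of the top surface of flap 1 (first from the knob end) lies when that flap is shut, 77 mm above the unit's underside
- seat2 (a point): fixed point on the unit: where the middle of the top surface of flap 2 (second from the knob end) lies when that flap is shut, 77 mm above the unit's underside
- seat3 (a point): fixed point on the unit: where the middle of the top surface of flap 3 (third from the knob end) lies when that flap is shut, 77 mm above the unit's underside
- seat4 (a point): fixed point on the unit: where the middle of the top surface of flap 4 (fourth from the knob end) lies when that flap is shut, 77 mm above the unit's underside
- seat5 (a point): fixed point on the unit: where the middle of the top surface of flap 5 (fifth from the knob end) lies when that flap is shut, 77 mm above the unit's underside
- seat6 (a point): fixed point on the unit: where the middle of the top surface of flap 6 (sixth from the knob end) lies when that flap is shut, 77 mm above the unit's underside
- flap1 (a joint): angle of flap 1 (rad): 0 = flat shut, positive = raised (stop at 1.0). Grey plate 36 mm long along the arc, 20 wide, 4 thick. Hinge at its end nearer the knob along the row, 18 mm before its seat, 75 mm above the unit's underside; the free end, 18 mm past the seat, rises. Friction (0.012 N m) holds it where left. The hinge block is sprung, sinking 4 mm at 3 N, with a sloping nose 13 mm long ahead of the hinge.
- flap2 (a joint): angle of flap 2 (rad): 0 = flat shut, positive = raised (stop at 1.0). Same as flap 1.
- flap3 (a joint): angle of flap 3 (rad): 0 = flat shut, positive = raised (stop at 1.0). Same as flap 1.
- flap4 (a joint): angle of flap 4 (rad): 0 = flat shut, positive = raised (stop at 1.0). Same as flap 1.
- flap5 (a joint): angle of flap 5 (rad): 0 = flat shut, positive = raised (stop at 1.0). Same as flap 1.
- flap6 (a joint): angle of flap 6 (rad): 0 = flat shut, positive = raised (stop at 1.0). Same as flap 1.
- cap: bystander: loose aluminium dust cap, 32 mm across, 26 mm high, standing on the unit's face inside the arc; origin at its underside
- driver: bystander: screwdriver lying on the bench to one side; origin at its underside
- cup: bystander: steel cup, 70 mm across, 50 mm high, on the bench; origin at its underside

How it is judged:
By the outcome, as a careful person would: the job done as asked, in the order asked, and still so for the second after the job is handed in, with the robot touching nothing.
It also fails if it takes over 51 s, if anything falls off the work surface, if the arm or the gripper's body presses on something with over 40 N, if the wrist force passes 120 N, or if a joint passes its speed limit or range.

## Working session

There is one attempt and no reset: what is moved stays moved. The work goes in short steps, Python scripts to look and compute and a shell command to move; the robot and the scene stay as the last step left them, time stands still between calls to the robot, and variables do not carry over. Pictures are saved under pics/ and viewed, and the job is handed in when it is done.

```bash
ls; mkdir -p pics
python3 - <<'E'
from workcell import bot
import cv2
print(bot.read_state())
for n in ("scene","side","wrist"):
    c=bot.get_calibration(n); print(n,c)
    p,d=bot.read_camera(n)
    cv2.imwrite(f"pics/{n}0.png",p[:,:,::-1])
    import numpy as np; np.savez(f"{n}0.npz",p=p,d=d,**{k:np.array(v) for k,v in c.items()})
E
```

```text
pics
{'time': 0.0, 'q': array([-3.69161135e-02,  2.64774420e-01,  1.60540323e+00,  1.39887571e-05,
        1.27371403e+00, -3.68656795e-02]), 'joint_vel': array([-7.05165354e-04, -4.11296060e-04,  6.01505289e-04, -1.72011235e-05,
       -3.45209113e-04,  3.54651985e-04]), 'joint_torque': array([ 6.10465631e-04, -5.15121067e+01, -3.67308676e+01, -4.07824507e-05,
        1.31324201e-02,  1.46811578e-05]), 'tool_pos': array([6.74281004e-01, 1.82953351e-05, 2.43931892e-01]), 'tcp_rot': array([ 1.20822515,  1.21093742, -1.21088467]), 'wrist_force': array([-0.11046216, -0.82864087, -0.31461918]), 'torque': array([ 0.02761205, -0.01347472,  0.01370085]), 'width': 1.004254067514352}
scene {'fx': 391.20549677903887, 'fy': 391.20549677903887, 'cx': 251.7553909254363, 'cy': 186.72454397059332, 'rvec': array([ 1.82907275,  1.67869657, -0.70054305]), 'tvec': array([-0.06598768, -0.32452546,  1.59757311])}
side {'fx': 352.551641423535, 'fy': 352.551641423535, 'cx': 258.0920023856489, 'cy': 190.25958798194534, 'rvec': array([ 2.29799885, -0.6521779 ,  0.26471121]), 'tvec': array([-0.44674631,  0.25593204,  1.0332921 ])}
wrist {'fx': 297.3186396354542, 'fy': 297.3186396354542, 'cx': 252.150556473421, 'cy': 189.2844120618226, 'rvec': array([-2.80866631e+00,  1.73008396e-04,  3.50618401e-03]), 'tvec': array([-0.67399416, -0.04313962,  0.38183267])}
```

View pics/scene0.png

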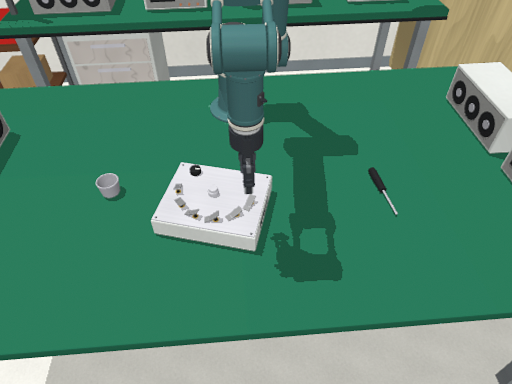

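View pics/side0.png

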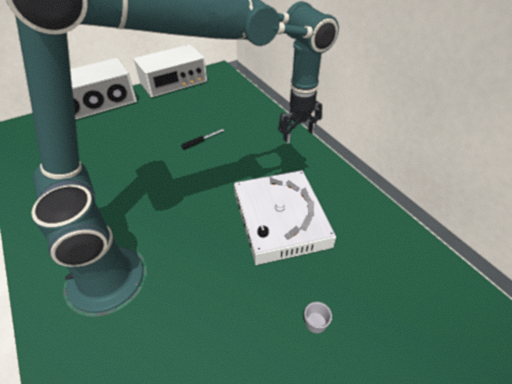

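View pics/wrist0.png

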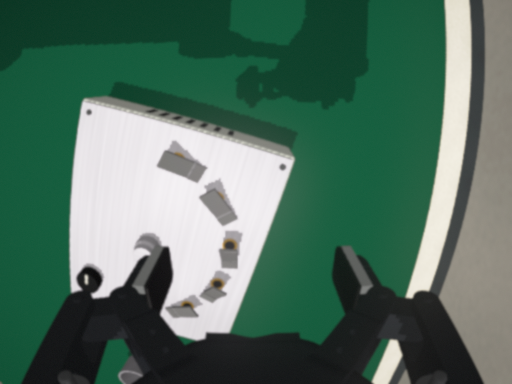

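```bash
cat > h.py <<'E'
import numpy as np,cv2
def cloud(f):
    z=np.load(f); d=z['d']; R=cv2.Rodrigues(z['rvec'])[0]; t=z['tvec']
    v,u=np.mgrid[:384,:512]
    if 'wrist' in f:
        x=(u-z['cx'])/z['fx'];y=(v-z['cy'])/z['fy'];r=np.hypot(x,y)+1e-9
        s=np.tan(r)/r; P=np.stack([x*s*d,y*s*d,d],-1)
    else: P=np.stack([(u-z['cx'])/z['fx']*d,(v-z['cy'])/z['fy']*d,d],-1)
    W=(P-t.reshape(3))@R
    W[d<=0]=np.nan
    return W,z['p']
E
python3 - <<'E'
from h import *
for n,roi in (("scene",(140,280,155,255)),("side",(225,345,165,270)),("wrist",(60,300,80,340))):
    W,p=cloud(n+"0.npz")
    m=np.zeros((384,512),bool); m[roi[2]:roi[3],roi[0]:roi[1]]=1
    with np.errstate(invalid='ignore'):
        k=m&(W[...,2]>.058)&(W[...,2]<.082)
    k2=k&(p.min(-1)>140)
    w=W[k2]; print(n,k.sum(),k2.sum(),np.nanmedian(W[k2][:,2]))
    r=cv2.minAreaRect(w[:,:2].astype(np.float32)*1000); print(r); print(cv2.boxPoints(r))
    kk=m&(p.max(-1)<60)&(W[...,2]>.08)&(W[...,2]<.095)
    q=W[kk]; print("knob", len(q), np.median(q,0) if len(q) else '')
    with np.errstate(invalid='ignore'):
        g=m&(W[...,2]>.05)&(W[...,2]<.12)
    print(np.nanmin(W[m][:,2]),)
E
```

```text
scene 5865 5707 0.06970727264290835
((558.6634521484375, -90.55734252929688), (297.7430725097656, 251.6338348388672), 72.77304077148438)
[[ 394.40137  -195.48874 ]
 [ 634.7467   -270.012   ]
 [ 722.92554    14.374054]
 [ 482.5802     88.89731 ]]
knob 54 [ 0.46063754 -0.14913473  0.08740511]
-0.007002843044098646
side 5233 5146 0.06972395513434157
((555.2535400390625, -93.40196228027344), (302.0115966796875, 248.196044921875), 72.61982727050781)
[[ 391.71436  -200.444   ]
 [ 628.57874  -274.58276 ]
 [ 718.7927     13.640076]
 [ 481.92834    87.77884 ]]
knob 66 [ 0.4439767  -0.15573662  0.0874474 ]
-0.007007630873902642
wrist 33263 31489 0.07074443169770754
((557.953369140625, -91.76431274414062), (298.4029846191406, 248.37428283691406), 73.02141571044922)
[[ 395.61008  -198.19829 ]
 [ 633.1587   -270.7271  ]
 [ 720.29663    14.669662]
 [ 482.74805    87.19849 ]]
knob 315 [ 0.45555173 -0.14567597  0.08839346]
-0.0025503968859302757
```

```bash
cat >> h.py <<'E'
C=np.array([.5575,-.0917]);YAW=np.deg2rad(-17.2)
def setpose():
    c,s=np.cos(YAW),np.sin(YAW); R=np.array([[c,-s],[s,c]]); return R, C-R@[.025,0]
def u2w(p):
    R,o=setpose(); p=np.asarray(p,float); return np.r_[o+R@p[:2],p[2]]
def seat(th,r=.115,z=.077):
    a=np.deg2rad(th); return u2w([r*np.cos(a),r*np.sin(a),z])
def proj(f,X):
    z=np.load(f); P=cv2.Rodrigues(z['rvec'])[0]@X+z['tvec'].reshape(3)
    if 'wrist' in f:
        r=np.hypot(P[0],P[1]); a=np.arctan2(r,P[2]); return np.array([z['cx']+z['fx']*a*P[0]/r,z['cy']+z['fy']*a*P[1]/r])
    return np.array([z['cx']+z['fx']*P[0]/P[2],z['cy']+z['fy']*P[1]/P[2]])
E
python3 - <<'E'
from h import *
S=3
for n,roi in (("scene",(145,280,155,255)),("side",(225,345,165,270)),("wrist",(60,310,80,360))):
    p=np.load(n+"0.npz")['p'][:,:,::-1]; f=S if n=='wrist' else 5
    f=2 if n=='wrist' else 5
    im=cv2.resize(p[roi[2]:roi[3],roi[0]:roi[1]],None,fx=f,fy=f,interpolation=cv2.INTER_CUBIC)
    pts=[(seat(t),(0,0,255)) for t in range(-75,90,30)]
    pts+=[(u2w([-.06,-.086,.088]),(255,0,0))]+[(u2w([x,y,.07]),(0,255,0)) for x in(-.1,.15) for y in (-.15,.15)]
    pts+=[(seat(t+s*np.degrees(.018/.115)),(0,200,255)) for t in range(-75,90,30) for s in (-1,)]
    for X,c in pts:
        q=(proj(n+"0.npz",X)-[roi[0],roi[2]]+.5)*f; cv2.circle(im,tuple(int(v) for v in q),3,c,-1)
    cv2.imwrite(f"pics/ov_{n}.png",im)
    W,_=cloud(n+"0.npz")
    R,o=setpose(); U=(W[...,:2]-o)@R
    with np.errstate(invalid='ignore'):
        k=(W[...,2]>.088)&(W[...,2]<.1)&(np.hypot(U[...,0],U[...,1])<.075)
    print(n,"cap",k.sum(),np.median(U[k],0))
E
```

```text
scene cap 55 [ 0.01915399 -0.0026819 ]
side cap 49 [ 0.01564176 -0.00938973]
wrist cap 219 [0.01301419 0.00208206]
```

```bash
python3 -m creep '[{"grip":0,"dp":[0,0,0],"rotation":[0.11,0,0]},{"grip":0,"dp":[0,-3,3],"rotation":[0.22,0,0]},{"grip":0,"dp":[0,-6,6],"rotation":[0.34,0,0]},{"grip":0,"dp":[0,-9,9],"rotation":[0.46,0,0]},{"grip":0,"dp":[0,-12,12],"rotation":[0.58,0,0]}]' 20
```

```text
time: 0.57
tool_pos: [0.5556, -0.1185, 0.2446]
tcp_rot: [1.625, 0.874, -1.626]
wrist_force: [1.1, -0.9, -0.1]
width: 0.302
```

View pics/ov_wrist.png

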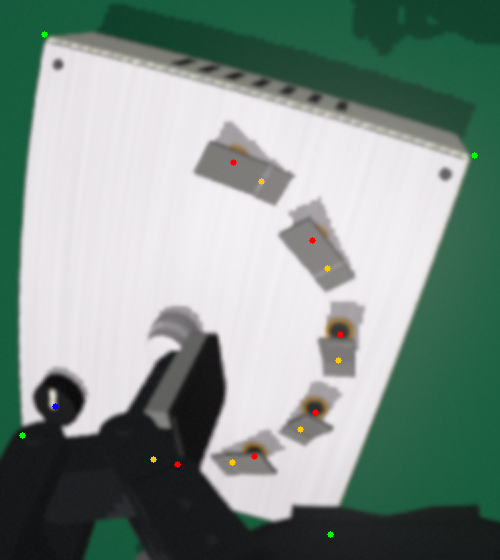

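View pics/ov_scene.png

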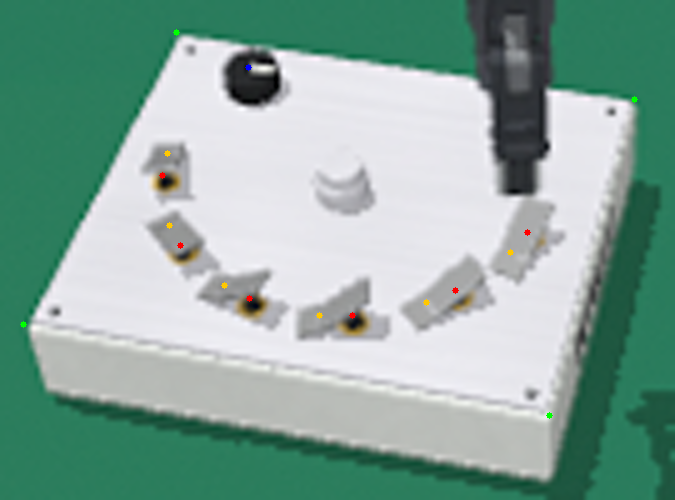

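View pics/ov_side.png

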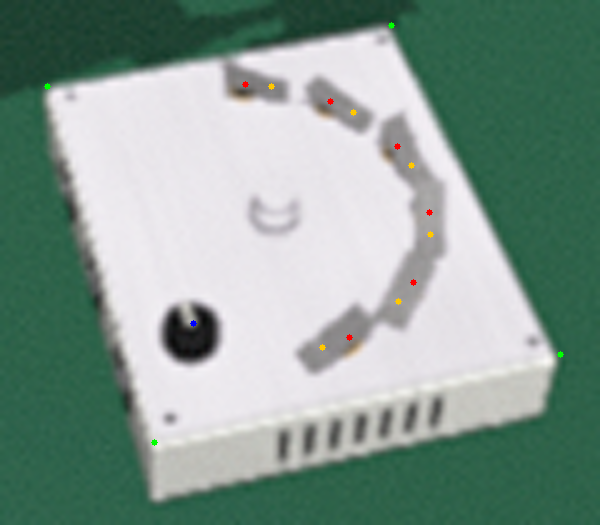

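The wrist, scene and side overlays put the unit, knob and seats within about 2–3 mm: red seat dots lie on the flaps, green dots lie on the box corners. Next I'll write a row calculator.

```bash
cat > plan.py <<'E'
import sys; from h import *
from workcell import bot
# usage: plan.py tcpz:theta ... -> rows relative to the measured pose
def run(specs,r=.115):
    s=bot.read_state(); R0=cv2.Rodrigues(np.array(s['tcp_rot']))[0]; p0=np.array(s['tool_pos'])
    R,o=setpose(); u=(p0[:2]-o)@R
    print("t %.2f th %.1f r %.1f z %.1f mm F %s w %.2f"%(s['time'],np.degrees(np.arctan2(u[1],u[0])),1e3*np.hypot(*u),p0[2]*1e3,np.round(s['wrist_force'],1),s['width']), "q6 %.2f"%s['q'][5])
    for z,th in specs:
        P=seat(th,r,z); a=np.deg2rad(th)+YAW
        x=np.array([0,0,-1.]); y=np.array([np.cos(a),np.sin(a),0]); R1=np.stack([x,y,np.cross(x,y)],1)
        print("dp",np.round(100*R0.T@(P-p0),2),"rot",np.round(cv2.Rodrigues(R0.T@R1)[0].ravel(),3))
if __name__=="__main__":
    run([tuple(float(v) for v in a.split(':')) for a in sys.argv[1:]])
E
python3 plan.py 0.244:-100 0.16:-100
```

```text
t 0.57 th -40.1 r 40.6 z 244.6 mm F [ 1.1 -0.9 -0.1] w 0.30 q6 0.33
dp [ 0.07 -2.46  9.79] rot [1.461e+00 1.000e-03 0.000e+00]
dp [ 8.47 -2.45  9.79] rot [1.461e+00 1.000e-03 0.000e+00]
```

```bash
python3 -m creep '[{"grip":0,"dp":[0,-0.5,2],"rotation":[0.12,0,0]},{"grip":0,"dp":[0,-1,4],"rotation":[0.24,0,0]},{"grip":0,"dp":[0,-1.5,6],"rotation":[0.36,0,0]},{"grip":0,"dp":[0,-2,8],"rotation":[0.48,0,0]},{"grip":0,"dp":[0,-2.46,9.8],"rotation":[0.6,0,0]}]'
python3 -m creep '[{"grip":0,"dp":[0,0,0],"rotation":[0.12,0,0]},{"grip":0,"dp":[0,0,0],"rotation":[0.24,0,0]},{"grip":0,"dp":[0,0,0],"rotation":[0.36,0,0]},{"grip":0,"dp":[0,0,0],"rotation":[0.48,0,0]},{"grip":0,"dp":[0,0,0],"rotation":[0.6,0,0]}]'
python3 plan.py 0.16:-100
```

```text
time: 0.98
tool_pos: [0.4816, -0.187, 0.245]
tcp_rot: [2.01, 0.392, -2.011]
wrist_force: [0.8, 0.6, -0.5]
width: 0.002
time: 1.4
tool_pos: [0.4825, -0.1863, 0.245]
tcp_rot: [-2.107, 0.228, 2.108]
wrist_force: [0.4, -0.9, -0.2]
width: -0.004
t 1.40 th -99.4 r 114.1 z 245.0 mm F [ 0.4 -0.9 -0.2] w -0.00 q6 1.37
dp [8.5  0.06 0.13] rot [0.259 0.001 0.   ]
```

```bash
python3 -m creep '[{"grip":0,"dp":[2,0,0.1],"rotation":[0.1,0,0]},{"grip":0,"dp":[4,0,0.1],"rotation":[0.2,0,0]},{"grip":0,"dp":[6,0,0.1],"rotation":[0.26,0,0]},{"grip":0,"dp":[8,0,0.1],"rotation":[0.26,0,0]},{"grip":0,"dp":[8.5,0,0.1],"rotation":[0.26,0,0]}]'
python3 plan.py 0.12:-100
python3 - <<'E'
from workcell import bot
import cv2,numpy as np
for n in ("scene","side","wrist"):
    c=bot.get_calibration(n); p,d=bot.read_camera(n)
    np.savez(f"{n}1.npz",p=p,d=d,**{k:np.array(v) for k,v in c.items()})
    cv2.imwrite(f"pics/{n}1.png",p[:,:,::-1])
    if n=="side": cv2.imwrite("pics/side1z.png",cv2.resize(p[110:280,200:360,::-1],None,fx=4,fy=3.5))
E
```

```text
time: 1.82
tool_pos: [0.4793, -0.185, 0.1565]
tcp_rot: [-1.953, 0.467, 1.966]
wrist_force: [-0.5, 0.2, -0.2]
width: -0.007
t 1.82 th -101.1 r 114.4 z 156.5 mm F [-0.5  0.2 -0.2] w -0.01 q6 1.62
dp [ 3.65  0.06 -0.25] rot [ 0.006  0.006 -0.   ]
```

View pics/side1z.png

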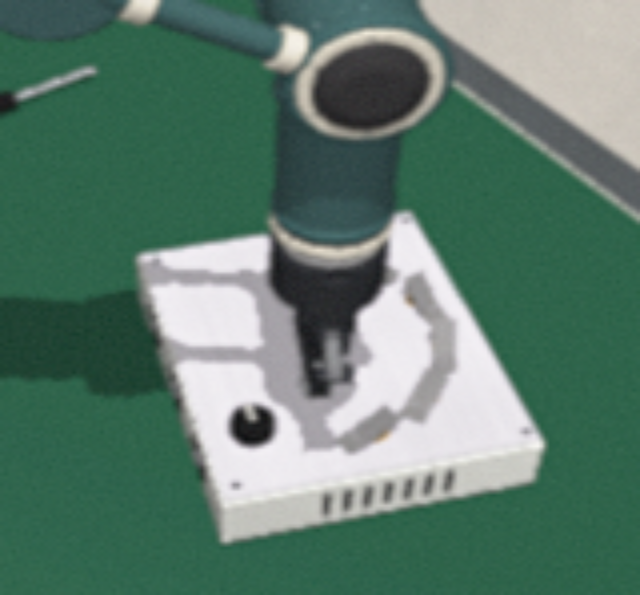

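View pics/wrist1.png

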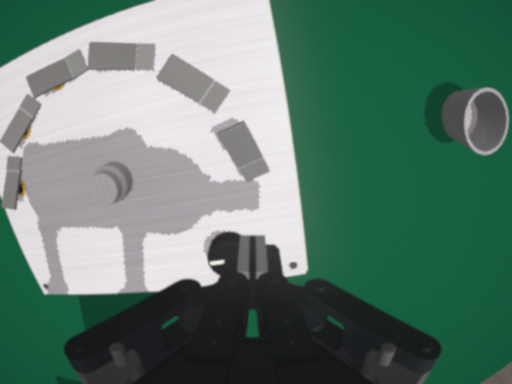

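Run:
```python
from h import *
from workcell import bot
s=bot.read_state(); R=cv2.Rodrigues(np.array(s['tcp_rot']))[0]; p=np.array(s['tool_pos'])
f="wrist1.npz"
for x in (0,.005,.014,.02,.027):
    print(x,[np.round(proj(f,p+R@np.array([x,y,z]))) .tolist() for y,z in((0,0),(.0125,0),(0,-.011),(0,.011))])
im=np.load(f)['p'][:,:,::-1].copy()
for t in range(-75,90,30):
    for dt,c in((0,(0,0,255)),(-np.degrees(.018/.115),(0,200,255))):
        q=proj(f,seat(t+dt)); cv2.circle(im,tuple(int(round(v)) for v in q),2,c,-1)
for X in [u2w([-.06,-.086,.088]),u2w([.15,-.15,.07]),u2w([-.1,-.15,.07]),u2w([-.1,.15,.07])]:
    q=proj(f,X); cv2.circle(im,tuple(int(round(v)) for v in q),2,(0,255,0),-1)
cv2.imwrite("pics/w1ov.png",cv2.resize(im[0:300,0:340],None,fx=2,fy=2))
W,_=cloud(f)
print("tip depth z", W[230:260:4,252,2], W[236:260:4,262])
Rr,o=setpose()
```

```text
0 [[251.0, 263.0], [276.0, 262.0], [251.0, 244.0], [251.0, 280.0]]
0.005 [[251.0, 257.0], [275.0, 257.0], [251.0, 239.0], [251.0, 274.0]]
0.014 [[251.0, 249.0], [274.0, 249.0], [251.0, 231.0], [251.0, 265.0]]
0.02 [[251.0, 243.0], [273.0, 243.0], [251.0, 226.0], [251.0, 260.0]]
0.027 [[251.0, 237.0], [273.0, 237.0], [251.0, 221.0], [251.0, 253.0]]
tip depth z [0.07152533 0.07048957 0.15232497 0.15678922 0.16007988 0.16441906
 0.16779327 0.17127059] [[ 0.48828162 -0.19570627  0.15050999]
 [ 0.48834019 -0.19558828  0.15482107]
 [ 0.48804452 -0.19532707  0.15826445]
 [ 0.48873883 -0.19549416  0.16338008]
 [ 0.48872112 -0.19536458  0.16698847]
 [ 0.48864976 -0.19521753  0.17035426]]
```

View pics/w1ov.png

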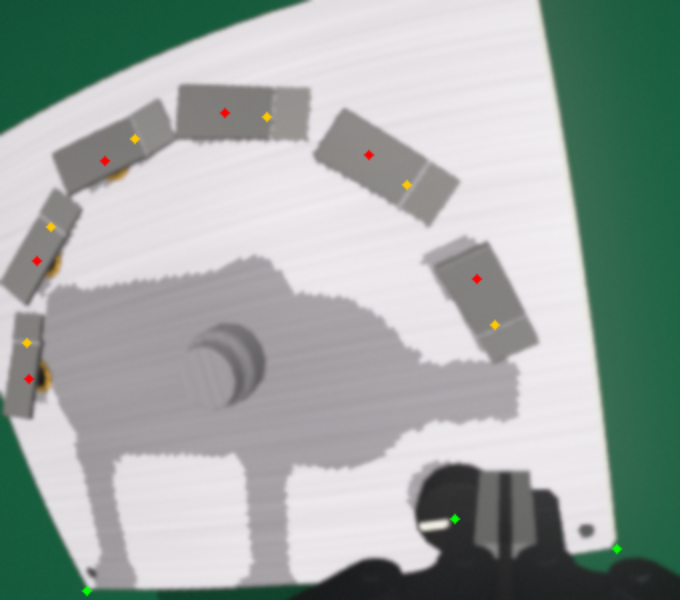

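Run:
```python
from h import *
def topdown(f,z=.077,s=2.3):
    xs=np.arange(-.11,.16,1e-3/s); ys=np.arange(.16,-.16,-1e-3/s)  # image: right=+y? use cols=y
    cols=np.arange(-.16,.16,1e-3/s); rows=np.arange(.155,-.105,-1e-3/s)
    U,V=np.meshgrid(cols,rows)
    R,o=setpose(); Wd=np.stack([V,U],-1)@R.T+o
    X=np.concatenate([Wd,np.full(Wd.shape[:2]+(1,),z)],-1)
    d=np.load(f); P=X@cv2.Rodrigues(d['rvec'])[0].T+d['tvec'].reshape(3)
    if 'wrist' in f:
        r=np.hypot(P[...,0],P[...,1]); k=np.arctan2(r,P[...,2])/r
    else: k=1/P[...,2]
    m=np.stack([d['cx']+d['fx']*P[...,0]*k,d['cy']+d['fy']*P[...,1]*k],-1).astype(np.float32)
    im=cv2.remap(d['p'][:,:,::-1].copy(),m,None,cv2.INTER_CUBIC)
    px=lambda p:(int(round((p[1]+.16)*1000*s)),int(round((.155-p[0])*1000*s)))
    for t in range(-75,90,30):
        a=np.deg2rad(t); c=np.array([np.cos(a),np.sin(a)])*.115; tg=np.array([-np.sin(a),np.cos(a)]); n=c/.115
        h=c-.018*tg
        if z>.074:
            cv2.line(im,px(h-.01*n),px(h+.01*n),(0,0,255),1)
            q=h-.013*tg; cv2.line(im,px(q-.01*n),px(q+.01*n),(255,0,0),1)
    if z<.074:
        cv2.polylines(im,[np.array([px(p) for p in((.15,.15),(.15,-.15),(-.1,-.15),(-.1,.15))])],True,(0,255,0),1)
        cv2.circle(im,px((-.06,-.086)),int(18*s),(0,255,0),1)
    return im
for f,t in(("wrist1.npz","w1"),("scene1.npz","s1"),("side1.npz","d1"),("wrist0.npz","w0")):
    cv2.imwrite(f"pics/td77_{t}.png",topdown(f)); cv2.imwrite(f"pics/td70_{t}.png",topdown(f,.07))
```

```text
(no output)
```

View pics/td77_w1.png

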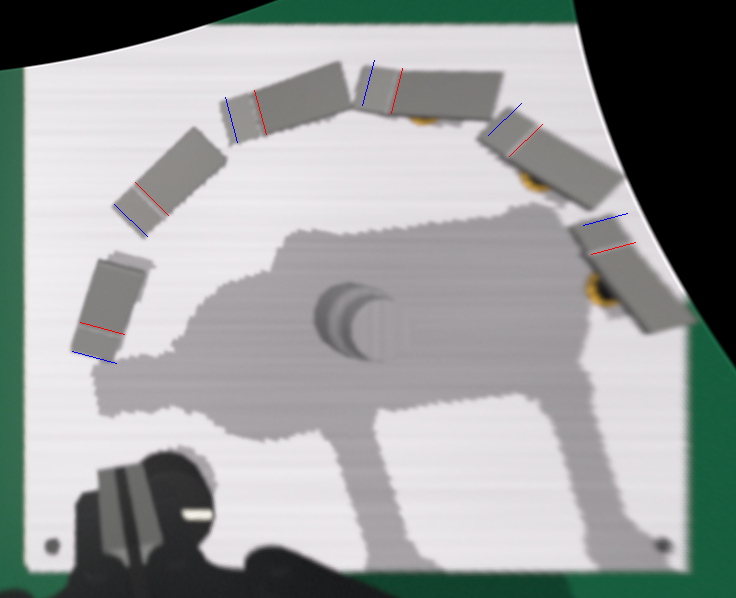

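View pics/td70_w1.png

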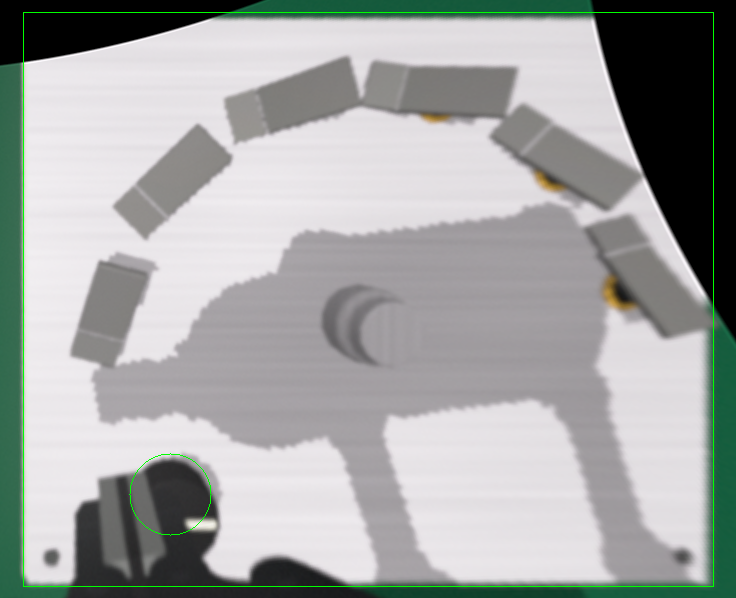

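View pics/td77_w0.png

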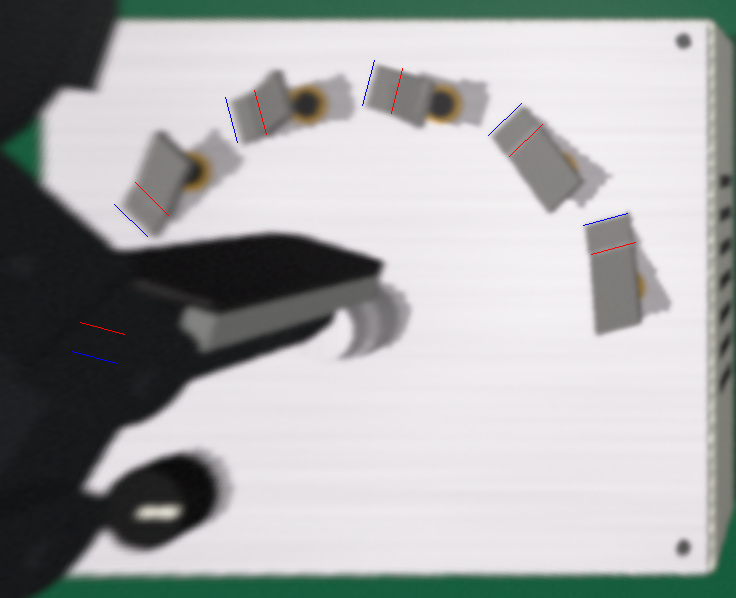

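View pics/td70_w0.png

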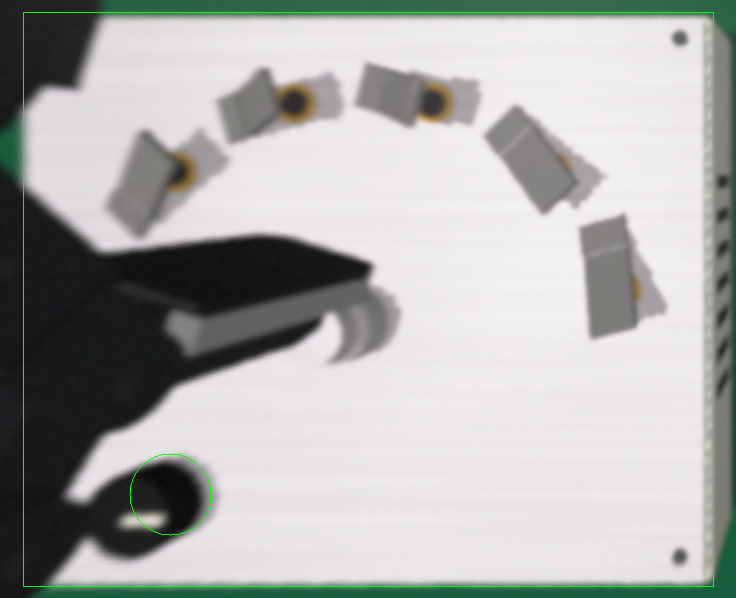

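View pics/td70_s1.png

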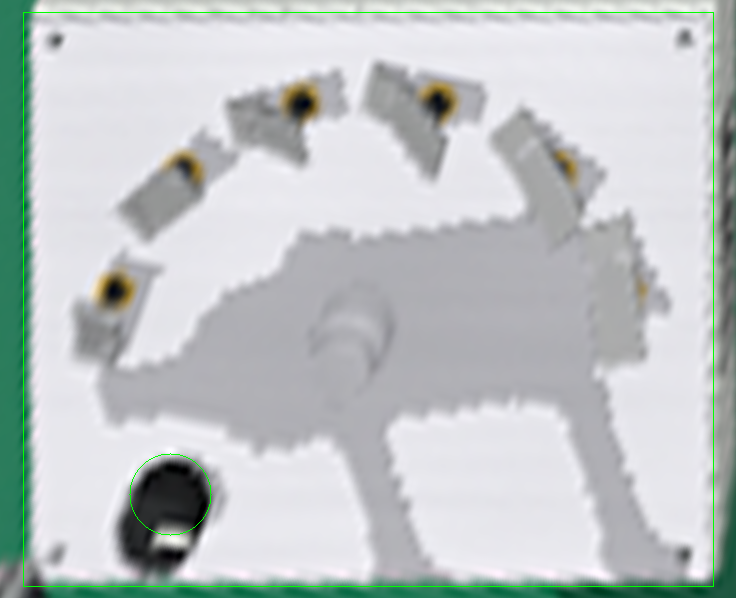

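View pics/td70_d1.png

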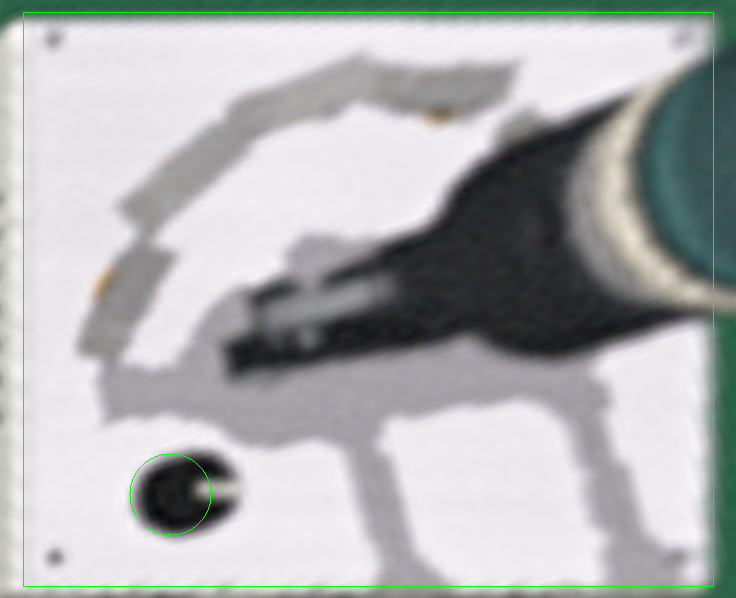

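```bash
python3 -m creep '[{"grip":0,"dp":[1.5,0,-0.1],"rotation":[0,0,0]},{"grip":0,"dp":[3,0,-0.1],"rotation":[0,0,0]},{"grip":0,"dp":[4.5,0,-0.1],"rotation":[0,0,0]},{"grip":0,"dp":[5.5,0,-0.1],"rotation":[0,0,0]},{"grip":0,"dp":[5.5,0,-0.1],"rotation":[0,0,0]}]'
python3 plan.py 0.090:-101
```

```text
time: 2.38
tool_pos: [0.4821, -0.1863, 0.1044]
tcp_rot: [-1.958, 0.468, 1.962]
wrist_force: [0.2, -0.4, -0.9]
width: 0.003
t 2.38 th -99.6 r 114.3 z 104.4 mm F [ 0.2 -0.4 -0.9] w 0.00 q6 1.62
dp [1.44 0.07 0.28] rot [ 0.023  0.002 -0.   ]
```

```bash
python3 -m creep '[{"grip":0,"dp":[0.5,0.05,0.3],"rotation":[0.02,0,0]},{"grip":0,"dp":[1.0,0.05,0.3],"rotation":[0.02,0,0]},{"grip":0,"dp":[1.5,0.05,0.3],"rotation":[0.02,0,0]},{"grip":0,"dp":[1.6,0.05,0.3],"rotation":[0.02,0,0]},{"grip":0,"dp":[1.6,0.05,0.3],"rotation":[0.02,0,0]}]'
python3 plan.py
```

```text
time: 2.8
tool_pos: [0.4797, -0.1856, 0.0891]
tcp_rot: [-1.948, 0.486, 1.948]
wrist_force: [0.1, 0.4, 0.7]
width: 0.003
t 2.80 th -100.8 r 114.8 z 89.1 mm F [0.1 0.4 0.7] w 0.00 q6 1.64
```

```bash
python3 -m creep '[{"grip":0,"dp":[0.1,0,0],"rotation":[0,0,0]},{"grip":0,"dp":[0.2,0,0],"rotation":[0,0,0]},{"grip":0,"dp":[0.2,0,0],"rotation":[0,0,0]}]'
```

```text
time: 3.05
tool_pos: [0.48, -0.1857, 0.0873]
tcp_rot: [-1.948, 0.486, 1.948]
wrist_force: [-0.1, 0.8, 0.4]
width: 0.003
```

```bash
python3 -m creep '[{"grip":0,"dp":[0.1,0,0],"rotation":[0,0,0]},{"grip":0,"dp":[0.1,0,0],"rotation":[0,0,0]},{"grip":0,"dp":[0.1,0,0],"rotation":[0,0,0]}]'
python3 -m creep '[{"grip":0,"dp":[0.1,0,0],"rotation":[0,0,0]},{"grip":0,"dp":[0.1,0,0],"rotation":[0,0,0]},{"grip":0,"dp":[0.1,0,0],"rotation":[0,0,0]}]'
```

```text
time: 3.3
tool_pos: [0.4799, -0.1857, 0.0863]
tcp_rot: [-1.948, 0.486, 1.948]
wrist_force: [-0.0, 1.1, 0.2]
width: -0.003
time: 3.55
tool_pos: [0.4798, -0.1857, 0.0852]
tcp_rot: [-1.948, 0.486, 1.948]
wrist_force: [0.3, -0.6, -0.7]
width: 0.002
```

```bash
python3 -m creep '[{"grip":0,"dp":[0.05,0,0],"rotation":[0,0,0]},{"grip":0,"dp":[0.05,0,0],"rotation":[0,0,0]}]'
python3 -m creep '[{"grip":0,"dp":[0.05,0,0],"rotation":[0,0,0]},{"grip":0,"dp":[0.05,0,0],"rotation":[0,0,0]}]'
```

```text
time: 3.72
tool_pos: [0.4798, -0.1857, 0.0847]
tcp_rot: [-1.948, 0.486, 1.948]
wrist_force: [-0.1, 0.8, -0.8]
width: -0.002
time: 3.88
tool_pos: [0.4798, -0.1857, 0.0842]
tcp_rot: [-1.948, 0.486, 1.948]
wrist_force: [-0.5, 0.2, 0.2]
width: 0.004
```

```bash
python3 -m creep '[{"grip":0,"dp":[0.05,0,0],"rotation":[0,0,0]},{"grip":0,"dp":[0.05,0,0],"rotation":[0,0,0]}]'
```

```text
time: 4.05
tool_pos: [0.4799, -0.1857, 0.0841]
tcp_rot: [-1.948, 0.486, 1.948]
wrist_force: [-1.2, 0.8, 1.8]
width: 0.001
```

```bash
cat plan.py | head -3 >/dev/null
python3 - <<'E'
import numpy as np
# tool y radial outward, tool x down, tool z = x cross y
r=11.5
def rows(z0,zs,step=3):
    for i,z in enumerate(zs,1):
        a=np.deg2rad(step*i)
        # frame: radial e=(1,0)=tool y, tangential(+theta) t ; tool z = down x radial = -t
        print([round(z0-z,2),round(r*(np.cos(a)-1),2),round(-r*np.sin(a),2)],round(-a,3))
print("A");rows(.10,[.08,.04,0,-.04,-.08])
print("B");rows(-.08,[-.12,-.12,-.12,-.04,.10])
E
python3 plan.py .092:-101 .092:-97 .092:-93.5 .092:-90
```

```text
A
[0.02, np.float64(-0.02), np.float64(-0.6)] -0.052
[0.06, np.float64(-0.06), np.float64(-1.2)] -0.105
[0.1, np.float64(-0.14), np.float64(-1.8)] -0.157
[0.14, np.float64(-0.25), np.float64(-2.39)] -0.209
[0.18, np.float64(-0.39), np.float64(-2.98)] -0.262
B
[0.04, np.float64(-0.02), np.float64(-0.6)] -0.052
[0.04, np.float64(-0.06), np.float64(-1.2)] -0.105
[0.04, np.float64(-0.14), np.float64(-1.8)] -0.157
[-0.04, np.float64(-0.25), np.float64(-2.39)] -0.209
[-0.18, np.float64(-0.39), np.float64(-2.98)] -0.262
t 4.05 th -100.7 r 114.7 z 84.1 mm F [-1.2  0.8  1.8] w 0.00 q6 1.64
dp [-0.79  0.03  0.06] rot [ 0.003  0.    -0.   ]
dp [-0.79  0.   -0.75] rot [-0.067  0.    -0.   ]
dp [-0.79 -0.07 -1.45] rot [-0.128  0.    -0.   ]
dp [-0.79 -0.18 -2.14] rot [-0.189  0.    -0.   ]
```

```bash
python3 -m creep '[{"grip":0,"dp":[-0.4,0.03,0],"rotation":[0,0,0]},{"grip":0,"dp":[-0.83,0.03,0],"rotation":[0,0,0]},{"grip":0,"dp":[-0.83,0.02,-0.7],"rotation":[-0.06,0,0]},{"grip":0,"dp":[-0.83,-0.05,-1.4],"rotation":[-0.125,0,0]},{"grip":0,"dp":[-0.83,-0.15,-2.1],"rotation":[-0.19,0,0]}]'
python3 -m creep '[{"grip":0,"dp":[0,0,0],"rotation":[0,0,0]}]'; python3 plan.py .092:-90
```

```text
time: 4.47
tool_pos: [0.4996, -0.1945, 0.0927]
tcp_rot: [-2.063, 0.308, 2.061]
wrist_force: [-0.4, -0.7, 0.1]
width: -0.001
time: 4.55
tool_pos: [0.5006, -0.1949, 0.0929]
tcp_rot: [-2.064, 0.31, 2.059]
wrist_force: [0.8, -0.0, -0.4]
width: 0.001
t 4.55 th -89.4 r 115.4 z 92.9 mm F [ 0.8 -0.  -0.4] w 0.00 q6 1.45
dp [ 0.09 -0.04  0.12] rot [ 0.003 -0.002 -0.   ]
```

```bash
python3 -m creep '[{"grip":0,"dp":[0.06,-0.04,-0.5],"rotation":[-0.05,0,0]},{"grip":0,"dp":[0.12,-0.08,-1.1],"rotation":[-0.1,0,0]},{"grip":0,"dp":[0.18,-0.17,-1.7],"rotation":[-0.155,0,0]},{"grip":0,"dp":[0.23,-0.28,-2.3],"rotation":[-0.21,0,0]},{"grip":0,"dp":[0.27,-0.42,-2.9],"rotation":[-0.262,0,0]}]'; python3 plan.py .090:-75
```

```text
time: 4.97
tool_pos: [0.5278, -0.1987, 0.0895]
tcp_rot: [-2.202, 0.04, 2.204]
wrist_force: [-1.1, 0.3, 1.0]
width: 0.005
t 4.97 th -75.7 r 114.6 z 89.5 mm F [-1.1  0.3  1. ] w 0.00 q6 1.20
dp [-0.05  0.05 -0.14] rot [0.002 0.001 0.   ]
```

```bash
python3 -m creep '[{"grip":0,"dp":[-0.02,0,-0.6],"rotation":[-0.05,0,0]},{"grip":0,"dp":[-0.02,-0.02,-1.2],"rotation":[-0.105,0,0]},{"grip":0,"dp":[-0.02,-0.1,-1.8],"rotation":[-0.157,0,0]},{"grip":0,"dp":[-0.1,-0.21,-2.4],"rotation":[-0.21,0,0]},{"grip":0,"dp":[-0.22,-0.35,-3.0],"rotation":[-0.262,0,0]}]'; python3 plan.py .092:-60
python3 - <<'E'
from workcell import bot
import cv2,numpy as np
p,d=bot.read_camera("scene"); cv2.imwrite("pics/s2.png",cv2.resize(p[140:260,130:290,::-1],None,fx=5,fy=5))
p,d=bot.read_camera("side"); cv2.imwrite("pics/d2.png",cv2.resize(p[150:280,210:360,::-1],None,fx=4,fy=4))
E
python3 plan.py .092:-60
```

```text
time: 5.38
tool_pos: [0.558, -0.1963, 0.0916]
tcp_rot: [2.102, 0.238, -2.103]
wrist_force: [0.0, -0.3, -1.3]
width: 0.001
t 5.38 th -60.5 r 114.6 z 91.6 mm F [ 0.  -0.3 -1.3] w 0.00 q6 0.97
dp [-0.04  0.04 -0.11] rot [0.002 0.001 0.   ]
t 5.48 th -60.1 r 114.9 z 92.1 mm F [-1.  -0.5  0.6] w 0.00 q6 0.97
dp [ 0.01  0.01 -0.01] rot [ 0.    -0.001 -0.001]
```

View pics/s2.png

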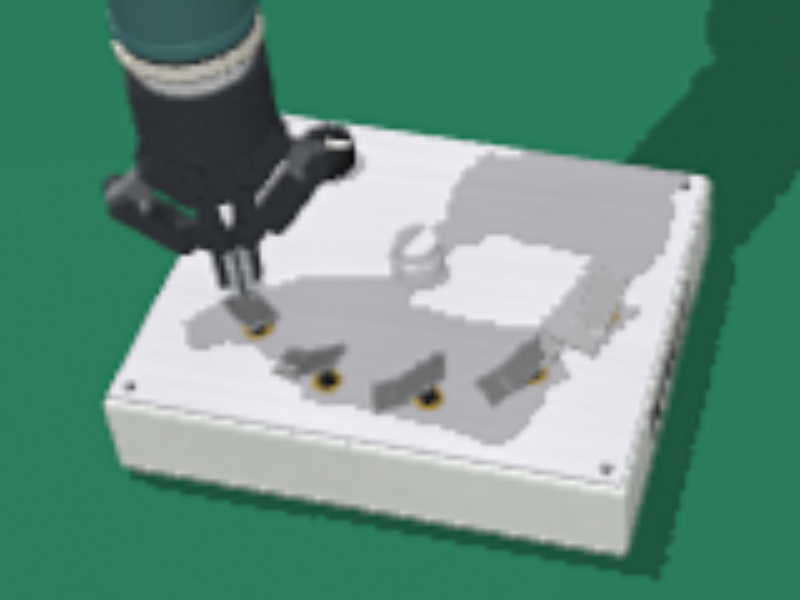

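View pics/d2.png

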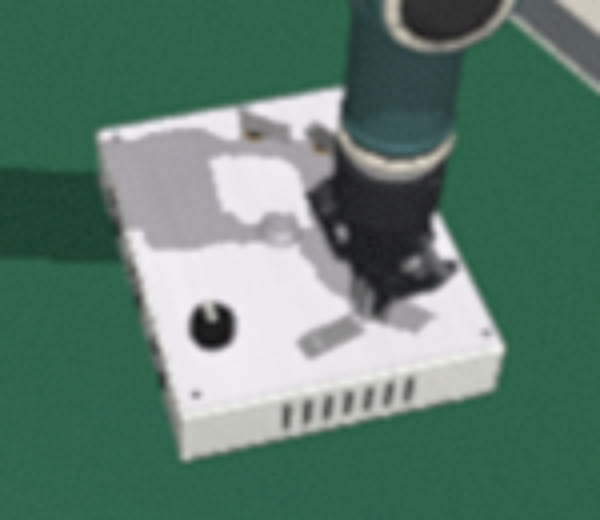

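```bash
cat > flapz.py <<'E'
from h import *
from workcell import bot
import sys
for n in sys.argv[1:]:
    c=bot.get_calibration(n); p,d=bot.read_camera(n); f=f"{n}_now.npz"
    np.savez(f,p=p,d=d,**{k:np.array(v) for k,v in c.items()})
    W,_=cloud(f); R,o=setpose(); U=(W[...,:2]-o)@R
    for i,t in enumerate(range(-75,90,30),1):
        a=np.deg2rad(t); n_=np.array([np.cos(a),np.sin(a)]); tg=np.array([-n_[1],n_[0]])
        q=U-n_*.115; s=q@tg; r=q@n_
        out=[]
        for s0 in (-.012,-.004,.004,.012):
            with np.errstate(invalid='ignore'): k=(abs(s-s0)<.005)&(abs(r)<.007)&(W[...,2]>.06)&(W[...,2]<.115)
            out.append((int(k.sum()),round(1e3*float(np.median(W[k][:,2])),1) if k.any() else None))
        print(n,"flap",i,out)
E
python3 flapz.py side; python3 plan.py .092:-60
```

```text
side flap 1 [(11, 76.1), (12, 75.3), (13, 76.0), (13, 77.2)]
side flap 2 [(0, None), (0, None), (0, None), (0, None)]
side flap 3 [(0, None), (0, None), (0, None), (0, None)]
side flap 4 [(0, None), (0, None), (0, None), (0, None)]
side flap 5 [(7, 80.6), (9, 83.6), (13, 86.0), (13, 85.9)]
side flap 6 [(10, 77.5), (13, 80.7), (15, 88.0), (15, 71.0)]
t 5.53 th -60.4 r 114.7 z 91.8 mm F [ 0.4  0.4 -0.7] w 0.00 q6 0.97
dp [-0.02  0.03 -0.08] rot [-0.001 -0.    -0.   ]
```

Flap 1 reads flat in the side depth image (75–77 mm along its length). I'll carry on with flap 2.

```bash
python3 -m creep '[{"grip":0,"dp":[0.02,-0.01,-0.6],"rotation":[-0.05,0,0]},{"grip":0,"dp":[0.06,-0.05,-1.2],"rotation":[-0.105,0,0]},{"grip":0,"dp":[0.1,-0.12,-1.8],"rotation":[-0.157,0,0]},{"grip":0,"dp":[0.14,-0.23,-2.4],"rotation":[-0.21,0,0]},{"grip":0,"dp":[0.18,-0.37,-3.0],"rotation":[-0.262,0,0]}]'; python3 plan.py .0898:-45
```

```text
time: 5.95
tool_pos: [0.586, -0.1861, 0.0897]
tcp_rot: [1.949, 0.484, -1.95]
wrist_force: [-0.6, -1.0, 1.0]
width: -0.002
t 5.95 th -45.6 r 114.5 z 89.7 mm F [-0.6 -1.   1. ] w -0.00 q6 0.74
dp [-0.01  0.05 -0.12] rot [0.001 0.001 0.   ]
```

```bash
python3 -m creep '[{"grip":0,"dp":[0,0,-0.6],"rotation":[-0.05,0,0]},{"grip":0,"dp":[0,-0.04,-1.2],"rotation":[-0.105,0,0]},{"grip":0,"dp":[0,-0.12,-1.8],"rotation":[-0.157,0,0]},{"grip":0,"dp":[-0.08,-0.23,-2.4],"rotation":[-0.21,0,0]},{"grip":0,"dp":[-0.2,-0.37,-3.0],"rotation":[-0.262,0,0]}]'; python3 plan.py .092:-30; python3 flapz.py side
```

```text
time: 6.37
tool_pos: [0.6107, -0.1687, 0.0915]
tcp_rot: [1.783, 0.701, -1.785]
wrist_force: [-0.2, -0.3, -0.0]
width: -0.002
t 6.37 th -30.4 r 114.3 z 91.5 mm F [-0.2 -0.3 -0. ] w -0.00 q6 0.51
dp [-0.05  0.07 -0.08] rot [0.002 0.001 0.001]
side flap 1 [(14, 76.4), (12, 76.5), (13, 76.5), (13, 76.5)]
side flap 2 [(13, 76.6), (12, 76.1), (12, 76.2), (17, 77.6)]
side flap 3 [(0, None), (0, None), (4, 95.5), (2, 95.9)]
side flap 4 [(0, None), (0, None), (0, None), (0, None)]
side flap 5 [(11, 78.3), (12, 81.2), (17, 85.6), (13, 87.4)]
side flap 6 [(9, 80.7), (12, 81.5), (14, 78.9), (13, 71.4)]
```

Flaps 1 and 2 are both flat. Next is flap 3.

```bash
python3 -m creep '[{"grip":0,"dp":[0.01,0,-0.6],"rotation":[-0.05,0,0]},{"grip":0,"dp":[0.05,-0.04,-1.2],"rotation":[-0.105,0,0]},{"grip":0,"dp":[0.1,-0.11,-1.8],"rotation":[-0.157,0,0]},{"grip":0,"dp":[0.14,-0.22,-2.4],"rotation":[-0.21,0,0]},{"grip":0,"dp":[0.19,-0.36,-3.0],"rotation":[-0.262,0,0]}]'; python3 plan.py .0898:-15
```

```text
time: 6.83
tool_pos: [0.6304, -0.1459, 0.0899]
tcp_rot: [1.609, 0.89, -1.61]
wrist_force: [-0.4, -1.2, 0.5]
width: 0.002
t 6.83 th -15.3 r 114.7 z 89.9 mm F [-0.4 -1.2  0.5] w 0.00 q6 0.30
dp [ 0.01  0.03 -0.06] rot [0.001 0.001 0.   ]
```

```bash
python3 -m creep '[{"grip":0,"dp":[0.02,0,-0.6],"rotation":[-0.05,0,0]},{"grip":0,"dp":[0.02,-0.04,-1.2],"rotation":[-0.105,0,0]},{"grip":0,"dp":[0.02,-0.12,-1.8],"rotation":[-0.157,0,0]},{"grip":0,"dp":[-0.06,-0.23,-2.4],"rotation":[-0.21,0,0]},{"grip":0,"dp":[-0.18,-0.37,-3.0],"rotation":[-0.262,0,0]}]'; python3 plan.py .092:0; python3 flapz.py side
```

```text
time: 7.25
tool_pos: [0.643, -0.1184, 0.0915]
tcp_rot: [1.425, 1.053, -1.427]
wrist_force: [-0.0, 0.1, -0.8]
width: -0.002
t 7.25 th -0.1 r 114.5 z 91.5 mm F [-0.   0.1 -0.8] w -0.00 q6 0.08
dp [-0.05  0.05 -0.02] rot [0.001 0.    0.001]
side flap 1 [(14, 76.7), (13, 76.5), (12, 76.1), (11, 75.8)]
side flap 2 [(13, 76.3), (12, 76.0), (13, 75.3), (10, 77.6)]
side flap 3 [(12, 76.0), (10, 77.4), (10, 76.9), (14, 77.0)]
side flap 4 [(2, 76.4), (2, 77.4), (4, 70.2), (1, 71.2)]
side flap 5 [(3, 79.0), (10, 81.9), (15, 83.6), (12, 85.8)]
side flap 6 [(10, 79.1), (12, 83.1), (16, 86.5), (14, 71.1)]
```

Flap 3 is flat. Next is flap 4.

```bash
python3 -m creep '[{"grip":0,"dp":[0.01,0,-0.6],"rotation":[-0.05,0,0]},{"grip":0,"dp":[0.05,-0.04,-1.2],"rotation":[-0.105,0,0]},{"grip":0,"dp":[0.1,-0.11,-1.8],"rotation":[-0.157,0,0]},{"grip":0,"dp":[0.14,-0.22,-2.4],"rotation":[-0.21,0,0]},{"grip":0,"dp":[0.18,-0.36,-3.0],"rotation":[-0.262,0,0]}]'; python3 plan.py .0898:15
```

```text
time: 7.72
tool_pos: [0.6487, -0.089, 0.09]
tcp_rot: [1.236, 1.191, -1.237]
wrist_force: [0.5, -0.8, 0.2]
width: 0.001
t 7.72 th 14.9 r 115.1 z 90.0 mm F [ 0.5 -0.8  0.2] w 0.00 q6 -0.14
dp [ 0.02 -0.01 -0.03] rot [0.001 0.    0.   ]
```

```bash
python3 -m creep '[{"grip":0,"dp":[0.04,-0.02,-0.6],"rotation":[-0.05,0,0]},{"grip":0,"dp":[0.04,-0.06,-1.2],"rotation":[-0.105,0,0]},{"grip":0,"dp":[0.04,-0.14,-1.8],"rotation":[-0.157,0,0]},{"grip":0,"dp":[-0.04,-0.25,-2.4],"rotation":[-0.21,0,0]},{"grip":0,"dp":[-0.17,-0.39,-3.0],"rotation":[-0.262,0,0]}]'; python3 plan.py .092:30; python3 flapz.py side scene
```

```text
time: 8.13
tool_pos: [0.6456, -0.0587, 0.0914]
tcp_rot: [1.042, 1.308, -1.043]
wrist_force: [-0.2, 0.2, 0.2]
width: -0.001
t 8.13 th 30.1 r 114.8 z 91.4 mm F [-0.2  0.2  0.2] w -0.00 q6 -0.35
dp [-0.06  0.02  0.02] rot [0.001 0.    0.001]
side flap 1 [(12, 76.6), (12, 76.8), (12, 75.6), (11, 76.8)]
side flap 2 [(14, 76.6), (12, 76.9), (12, 77.0), (10, 76.1)]
side flap 3 [(13, 76.3), (7, 76.3), (8, 75.5), (11, 75.7)]
side flap 4 [(10, 76.3), (10, 76.4), (10, 75.7), (9, 75.5)]
side flap 5 [(8, 79.8), (11, 81.8), (15, 85.6), (13, 86.7)]
side flap 6 [(9, 79.8), (9, 81.4), (15, 87.5), (15, 70.3)]
scene flap 1 [(10, 75.6), (11, 76.0), (13, 75.9), (18, 74.8)]
scene flap 2 [(12, 76.6), (11, 76.7), (12, 77.6), (21, 77.0)]
scene flap 3 [(14, 75.3), (13, 74.9), (14, 75.4), (18, 76.6)]
scene flap 4 [(15, 75.8), (13, 76.0), (16, 76.6), (19, 75.8)]
scene flap 5 [(17, 77.0), (17, 80.4), (16, 85.0), (20, 86.1)]
scene flap 6 [(17, 78.8), (20, 83.5), (22, 87.1), (12, 90.6)]
```

Flaps 1–4 read flat from both cameras. Next is flap 5.

```bash
python3 -m creep '[{"grip":0,"dp":[0.0,0,-0.6],"rotation":[-0.05,0,0]},{"grip":0,"dp":[0.04,-0.04,-1.2],"rotation":[-0.105,0,0]},{"grip":0,"dp":[0.09,-0.12,-1.8],"rotation":[-0.157,0,0]},{"grip":0,"dp":[0.13,-0.23,-2.4],"rotation":[-0.21,0,0]},{"grip":0,"dp":[0.17,-0.37,-3.0],"rotation":[-0.262,0,0]}]'; python3 plan.py .0898:45
```

```text
time: 8.65
tool_pos: [0.6359, -0.0307, 0.09]
tcp_rot: [0.844, 1.4, -0.844]
wrist_force: [-0.5, -0.9, -0.5]
width: 0.002
t 8.65 th 44.9 r 115.4 z 90.0 mm F [-0.5 -0.9 -0.5] w 0.00 q6 -0.57
dp [ 0.02 -0.04 -0.02] rot [ 0.001  0.001 -0.   ]
```

```bash
python3 -m creep '[{"grip":0,"dp":[0.04,-0.04,-0.6],"rotation":[-0.05,0,0]},{"grip":0,"dp":[0.04,-0.09,-1.2],"rotation":[-0.105,0,0]},{"grip":0,"dp":[0.04,-0.17,-1.8],"rotation":[-0.157,0,0]},{"grip":0,"dp":[-0.04,-0.28,-2.4],"rotation":[-0.21,0,0]},{"grip":0,"dp":[-0.17,-0.42,-3.0],"rotation":[-0.262,0,0]}]'; python3 plan.py .092:60; python3 flapz.py side
```

```text
time: 9.07
tool_pos: [0.6177, -0.006, 0.0914]
tcp_rot: [0.642, 1.474, -0.643]
wrist_force: [0.1, -0.2, -0.9]
width: 0.001
t 9.07 th 60.1 r 114.9 z 91.4 mm F [ 0.1 -0.2 -0.9] w 0.00 q6 -0.80
dp [-0.06  0.01  0.03] rot [0.001 0.    0.   ]
side flap 1 [(13, 76.1), (12, 76.4), (12, 77.0), (12, 76.5)]
side flap 2 [(12, 75.4), (12, 77.5), (10, 77.4), (9, 76.2)]
side flap 3 [(12, 76.4), (10, 76.5), (11, 77.0), (9, 76.3)]
side flap 4 [(10, 76.4), (9, 76.3), (8, 77.1), (6, 75.8)]
side flap 5 [(11, 75.9), (10, 76.2), (8, 76.9), (6, 76.1)]
side flap 6 [(10, 79.1), (13, 83.3), (14, 88.0), (13, 70.8)]
```

Flap 5 is flat. Now the last flap.

```bash
python3 -m creep '[{"grip":0,"dp":[0.0,-0.01,-0.6],"rotation":[-0.05,0,0]},{"grip":0,"dp":[0.04,-0.05,-1.2],"rotation":[-0.105,0,0]},{"grip":0,"dp":[0.09,-0.13,-1.8],"rotation":[-0.157,0,0]},{"grip":0,"dp":[0.13,-0.24,-2.4],"rotation":[-0.21,0,0]},{"grip":0,"dp":[0.17,-0.38,-3.0],"rotation":[-0.262,0,0]}]'; python3 plan.py .0898:75
```

```text
time: 9.53
tool_pos: [0.5951, 0.0132, 0.0901]
tcp_rot: [0.439, 1.525, -0.44]
wrist_force: [0.1, -0.6, 1.4]
width: -0.001
t 9.53 th 75.0 r 115.3 z 90.1 mm F [ 0.1 -0.6  1.4] w -0.00 q6 -1.03
dp [ 0.03 -0.03 -0.01] rot [ 0.001  0.001 -0.   ]
```

```bash
python3 -m creep '[{"grip":0,"dp":[0.04,-0.03,-0.6],"rotation":[-0.05,0,0]},{"grip":0,"dp":[0.04,-0.08,-1.2],"rotation":[-0.105,0,0]},{"grip":0,"dp":[0.04,-0.16,-1.8],"rotation":[-0.157,0,0]},{"grip":0,"dp":[0.03,-0.27,-2.4],"rotation":[-0.21,0,0]},{"grip":0,"dp":[0.02,-0.41,-3.0],"rotation":[-0.262,0,0]}]'; python3 plan.py .092:92; python3 flapz.py side scene
```

```text
time: 9.95
tool_pos: [0.5675, 0.0257, 0.0899]
tcp_rot: [0.234, 1.557, -0.235]
wrist_force: [-0.1, -0.4, -0.5]
width: -0.006
t 9.95 th 90.1 r 115.1 z 89.9 mm F [-0.1 -0.4 -0.5] w -0.01 q6 -1.27
dp [-0.21 -0.01 -0.38] rot [-0.034  0.001  0.   ]
side flap 1 [(14, 76.4), (12, 76.5), (12, 77.2), (12, 76.7)]
side flap 2 [(12, 76.5), (14, 76.4), (13, 76.1), (11, 76.6)]
side flap 3 [(13, 76.5), (9, 76.1), (10, 76.8), (8, 76.1)]
side flap 4 [(10, 75.9), (11, 75.7), (10, 76.2), (9, 75.9)]
side flap 5 [(8, 77.1), (9, 75.4), (8, 76.4), (8, 74.9)]
side flap 6 [(9, 76.7), (8, 75.6), (9, 76.7), (9, 75.8)]
scene flap 1 [(12, 76.1), (12, 77.3), (11, 76.0), (17, 74.7)]
scene flap 2 [(13, 77.0), (13, 76.2), (10, 76.5), (16, 76.2)]
scene flap 3 [(14, 74.8), (15, 74.5), (13, 75.7), (22, 75.8)]
scene flap 4 [(15, 76.6), (16, 76.2), (21, 75.8), (21, 76.0)]
scene flap 5 [(16, 76.2), (17, 76.2), (14, 75.3), (15, 75.6)]
scene flap 6 [(13, 77.2), (11, 76.3), (10, 76.4), (12, 76.7)]
```

All six flaps read flat. I'll move a little past the end of the row and lift clear.

```bash
python3 -m creep '[{"grip":0,"dp":[0,0,-0.4],"rotation":[0,0,0]},{"grip":0,"dp":[-1,0,-0.5],"rotation":[0,0,0]},{"grip":0,"dp":[-4,0,-0.5],"rotation":[0,0,0]},{"grip":0,"dp":[-8,0,-0.5],"rotation":[0,0,0]},{"grip":0,"dp":[-12,0,-0.5],"rotation":[0,0,0]}]'
python3 -m creep '[{"grip":0,"dp":[-3,0,-4],"rotation":[0,0,0]},{"grip":0,"dp":[-5,0,-8],"rotation":[0,0,0]},{"grip":0,"dp":[-6,0,-12],"rotation":[0,0,0]},{"grip":0,"dp":[-6,0,-14],"rotation":[0,0,0]},{"grip":0,"dp":[-6,0,-14],"rotation":[0,0,0]}]'
python3 flapz.py wrist scene side
python3 - <<'E'
import numpy as np,cv2
for n,r in(("scene",(150,260,60,420)),("side",(120,384,170,400)),("wrist",(0,384,0,512))):
    p=np.load(n+"_now.npz")['p'][r[0]:r[1],r[2]:r[3],::-1]; cv2.imwrite(f"pics/{n}_end.png",cv2.resize(p,None,fx=1.5 if n=='wrist' else 2.2,fy=1.5 if n=='wrist' else 2.2))
E
```

```text
time: 10.47
tool_pos: [0.5614, 0.0275, 0.2103]
tcp_rot: [0.234, 1.561, -0.235]
wrist_force: [1.6, -0.4, 0.5]
width: 0.002
time: 10.88
tool_pos: [0.4252, 0.0697, 0.272]
tcp_rot: [0.234, 1.557, -0.232]
wrist_force: [0.0, 0.5, 0.6]
width: 0.001
wrist flap 1 [(51, 77.5), (45, 77.3), (42, 77.6), (38, 77.2)]
wrist flap 2 [(36, 77.4), (17, 77.1), (0, None), (0, None)]
wrist flap 3 [(0, None), (0, None), (8, 77.1), (1, 69.6)]
wrist flap 4 [(0, None), (0, None), (0, None), (0, None)]
wrist flap 5 [(0, None), (0, None), (0, None), (0, None)]
wrist flap 6 [(0, None), (0, None), (0, None), (0, None)]
scene flap 1 [(10, 77.0), (11, 76.6), (11, 75.7), (15, 75.9)]
scene flap 2 [(13, 76.7), (11, 76.2), (11, 75.7), (21, 74.6)]
scene flap 3 [(13, 76.1), (15, 76.3), (12, 76.4), (17, 76.2)]
scene flap 4 [(13, 77.3), (17, 76.4), (18, 76.3), (19, 75.8)]
scene flap 5 [(13, 77.1), (15, 76.3), (10, 77.2), (14, 76.1)]
scene flap 6 [(11, 77.1), (12, 75.6), (15, 77.0), (11, 76.4)]
side flap 1 [(13, 76.5), (12, 75.3), (14, 76.4), (13, 76.3)]
side flap 2 [(11, 75.6), (10, 77.3), (11, 75.4), (11, 75.7)]
side flap 3 [(10, 76.3), (9, 77.1), (8, 76.8), (10, 76.8)]
side flap 4 [(9, 76.6), (10, 76.2), (8, 76.7), (9, 76.5)]
side flap 5 [(7, 75.7), (9, 76.3), (9, 76.6), (8, 76.2)]
side flap 6 [(8, 75.7), (9, 75.2), (7, 75.5), (10, 75.6)]
```

View pics/scene_end.png

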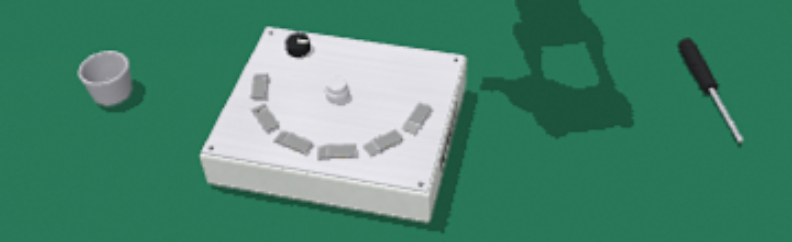

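View pics/side_end.png

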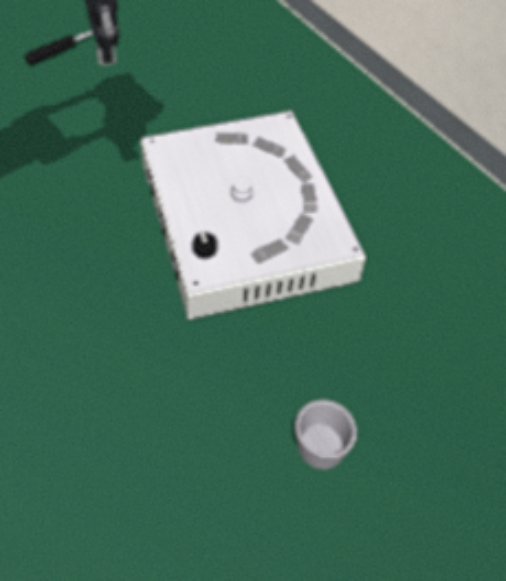

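The scene picture shows all six flaps lying flat in the arc from (260,87) to (418,118). The cap at (338,92), cup at (106,78) and driver at (710,90) are undisturbed, and the arm is clear.

Run:
```python
from workcell import bot
print(bot.read_state()['joint_vel'].round(3)); print(bot.finish_job())
```

```text
[-0.01   0.036 -0.01  -0.001 -0.004 -0.004]
the job is handed in; nothing more can be done
None
```

All six flaps are shut. I stroked them down in order from the knob end with the closed fingertips, following the arc at about seat height, then lifted clear and handed the job in at about 11 s.

- **Flaps:** after the arm had lifted away, the scene and side depth readings put every flap flat along its length, at 75–77 mm. The wrist camera saw only flap 1, part of flap 2 and a few pixels of flap 3. Flaps 1 and 2 read 77.1–77.6 mm there. The few pixels on flap 3 read 77.1, plus one stray pixel at 69.6.
- **Force:** the wrist force stayed under about 2 N at every reading. Those readings were taken only between moves, so short peaks within a move would not show.
- **Before stroking:** I touched the tip lightly on the unit's face (about 2 N) to confirm its length.
- **Unit and loose things:** in the final pictures the unit, cap, cup and driver look where they were, and the flaps still lined up with the pose I measured at the start. I did not measure the positions of the loose things numerically.

No check failed. At hand-in, the joints still showed a slight residual speed (up to 0.036 rad/s).

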